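Unlock the key-locked box and slide its cover open

ROBOT

A 6-joint arm with a two-finger parallel gripper is mounted at the origin on a cart in front of the work surface, level with it; the furniture and walls round the work are solid. World frame = base frame: x ahead of the robot, y to its left, z up, the work surface at z = 0. Lengths are in m, angles in rad, forces in N, time in s.
With the tool pointing down it reaches from about 0.325 to 0.9 m from the base axis. Payload 6.1 kg.
Tool frame: the origin (TCP) lies midway between the tips of the shut fingers; the grasp point (between the pads) lies 19 mm behind it (env.grasp_offset is the z of the grasp point in the tool frame, in m); z points along the fingers, y is the line along which they close (so a half turn about z gives the same grasp; the last joint's range is limited). The gripper opens to 85 mm and grips with 20 to 120 N. Pads are 22 mm wide; open, the fingers measure 114 mm over their backs; the gripper's body (76 mm by 85 mm) begins 54 mm behind the grasp point. The pads swing forward as they close: fully open they stand 13 mm farther back than shut.
Start: joints at [-1.294, 0.22, 1.526, -0, 1.395, -0.126], TCP at [0.245, -0.575, 0.231] pointing down, gripper open.
Joint ranges: [-2.98, 2.98], [-0.91, 2.08], [0.09, 2.57], [-1.24, 4.39], [0.2, 2.65], [-2.68, 2.68]. Speed limits (rad/s): [2.57, 2.57, 3.01, 3.14, 3.14, 3.14].

INTERFACE

Orientations are given as a 3x3 rotation matrix whose columns are the frame's x, y, z axes.
In Python, from rig import monitor, vision, hand_in, env gives the robot as it stands.
- The arm moves only by the tool apply_moves, never from a script. Its argument "increments" is a list of rows, each a list of 4 numbers: the shift along the tool's x, y, z in mm, then the turn about the tool's z in degrees. A call has 1 to 12 rows; each row shifts and turns the commanded pose from where the row before left it, along the tool's axes as they then stand; what a row does not reach is not made up. A row lasts 1/12 s, in which the tool goes at most 41.7 mm and 7.16 degrees, less where a joint would pass 70% of its speed; a pose out of reach is approached as far as the arm can. A call with a gripper value outside its range is refused whole. "claw" is the closure, from -1 (fully open) to 1 (shut), set as the call begins (left out, the last holds). The fingers move at their own pace and stop on an object; the grip force is fixed at half the most. Time passes only in rows, so rows that do not move let the fingers close. It gives the time, the measured TCP pose, the force, the opening and the grip force at its end, in the units of the state.
- monitor.get_state(): the state, without advancing time (a new reading comes with each control period).
- vision.get_image(name): name is "scene" or "top" or "wrist"; returns the picture (480x640x3 uint8, red, green, blue); there is no depth.
- vision.camera_info(name): a dict with "fx", "fy", "cx", "cy" (pixels), "R" (3x3) and "t" (3): a world point X has camera coordinates R X + t; the wrist camera has in their place "hand_eye" (4x4, takes a point from camera to tool coordinates, whose origin is the TCP and whose axes are the flange's). Camera axes: x right, y down, z forward; pixel columns grow to the right and rows downward; lengths in m; the calibration is good to about 2 mm. A picture is of the moment at which its call begins: read the wrist's pose just before it. camera_info takes no time and is no camera call.
- hand_in(): hands the job in; it is judged then, once.
The state is a dict: "time": time; "q": joint angles; "joint_vel": joint speeds; "tau": joint torques, N m; "position": TCP position; "tcp_rot": TCP orientation; "ft_force": force on the tool from outside, world axes, zero at the start; "wrist_torque": the same for the moment, N m; "finger_gap": opening from 0.0 (shut) to 1.0 (fully open); "finger_force": force on a finger pad.
Only numpy, scipy, OpenCV 4.12 (cv2) and the standard library are available. Lean on these libraries where they do the work, as an engineer would, in place of code of your own. Each camera call takes 0.05 s, during which the arm holds its last target. There are 200 camera calls.

TASK

Take the flat-bladed key (the one with the square head) from the key stand, push it fully home in the lock of the grey box, and turn it clockwise as far as it goes. Leave the key in the turned lock, then push the cover by its ridge all the way open. Do not disturb the other key, the beaker or the timer.

Things in the scene. Friction and masses are not known exactly. Their poses are not given: they have to be found in the camera images.
- lockbox: Grey box fixed to the table, 170 x 160 x 50 mm, origin at the centre of its underside. On top, in its frame: a dark lock head 56 x 56 mm at x -40, y -45 mm, top 74 mm above the table; at +y of it an aluminium cover 80 x 78 mm (shut: centre x -40, y 33; top at 56 mm) over a well. A bolt from the head between two lugs on the cover's edge blocks the cover until the lock is turned.
- plug_face (a point): Centre of the keyway's mouth, on the round steel plug (34 mm wide) in the lock head, 76 mm above the table. z up, x along the keyway's long side; turns with the plug. The keyway is a straight slot 17.6 x 8.6 mm, 24 mm deep, mouth chamfered by 2.2 mm. The key fits either way round.
- plug (a joint): Lock plug angle in rad: 0 locked (keyway's long side along the box's x), starts at 0 to 0.12, grows clockwise seen from above to a stop at 1.3. Friction 0.06 N m, no spring. It draws back the bolt; the cover is free from about 1.1. The key has about 0.1 rad of play in the keyway, so turn the hand that much more than the plug.
- cover (a joint): Cover travel in m: 0 closed, 0.072 fully open against its end stop, along the box's +x. Friction about 1.5 N, no spring; it stays where it is left.
- cover_ridge (a point): Centre of the top of the push ridge on the cover: a bar 50 mm long (along the box's y), 8 mm thick (along x), standing 17 mm above the cover; its top is 72 mm above the table. It moves with the cover; push its -x face. Its frame is parallel to the box's.
- key_stand: Pale wooden block fixed to the table, 120 x 50 x 30 mm, origin at the centre of its underside; two round holes 19 mm wide, 64 mm apart along its x, hold the two keys upright. Which key stands in which hole varies.
- flat_key: The key to use, upright, 57.5 mm tall, 35 to 70 g. Origin at the blade's tip, z up, x along the blade's width. Steel blade 16 (x) x 7 (y) mm, 22.5 mm long, its last 3 mm 12 x 4.5; a shoulder plate 24 x 14 x 5 mm that rests on the stand or, when home, on the plug's face; then a black square head 30 (x) x 10 (y) x 30 mm high. Grip the head across its 10 mm thickness.
- flat_key_shoulder (a point): On the flat key's axis, at the underside of its shoulder, 22.5 mm above the blade's tip; it meets point plug_face when the key is fully home.
- flat_key_grip (a point): Centre of the flat key's head, 42.5 mm above the blade's tip, 20 mm above the underside of the shoulder.
- round_key: The other key, not to be disturbed: same shoulder and height, but a round pin 16 mm in diameter that does not fit the lock, and a round black head (upright cylinder 26 mm in diameter, 30 mm high). Origin at the pin's tip.
- beaker: Clear beaker, 61 x 67 x 82 mm, beyond the box; not to be disturbed. Origin at the centre of its underside.
- timer: Small white timer, 58 x 60 x 16 mm, on the near side; not to be disturbed. Origin at the centre of its underside.
Things that resemble listed ones, but are neither listed nor needed, are in the scene too. What is shaped like the flat_key but pink or turquoise is not meant.

How it is judged:
On the way, in this order (a step that is already met when the one before it is completed fails the run):
1. the flat key is fully home in the lock, which is not yet turned (z of flat_key_shoulder in the frame of plug_face below 0.004 m and horizontal distance between flat_key_shoulder and plug_face below 0.004 m and angle between the x axis of flat_key and the x axis of plug_face, either way round below 0.25 rad and value of joint plug below 0.6 rad), for 0.1 s.
2. the lock is turned clockwise to its stop by the key in it, the cover still shut (value of joint plug above 1.15 rad and z of flat_key_shoulder in the frame of plug_face below 0.008 m and horizontal distance between flat_key_shoulder and plug_face below 0.005 m and value of joint cover below 0.02 m), for 0.1 s.
At the end, for the whole second after the job is handed in: The cover is open to within 6 mm of its end stop (travel over 66 mm), the lock stands turned (over 1.15 of 1.3 rad), and the flat key is left at rest in it, upright within 0.15 rad, its shoulder within 5 mm of the plug's face and 4 mm of its centre (value of joint cover above 0.066 m and value of joint plug above 1.15 rad and z of flat_key_shoulder in the frame of plug_face below 0.005 m and horizontal distance between flat_key_shoulder and plug_face below 0.004 m and angle between flat_key's own z axis and vertical below 0.15 rad and linear speed of flat_key below 0.02 m/s); the robot touches nothing.
It fails at once if the other key is disturbed (moved over 15 mm) (distance of round_key from where it was at the start of the episode above 0.015 m).
It fails at once if the beaker is moved over 20 mm (distance of beaker from where it was at the start of the episode above 0.02 m).
It fails at once if the timer is moved over 20 mm (distance of timer from where it was at the start of the episode above 0.02 m).
It also fails if it takes over 51 s, if anything falls off the work surface, if the arm or the gripper's body presses on something with over 40 N, if the wrist force passes 120 N, or if a joint passes its speed limit or range.

## Working session

There is one attempt and no reset: what is moved stays moved. The work goes in short steps, Python scripts to look and compute and a tool call to move; the robot and the scene stay as the last step left them, time stands still between calls to the robot, and variables do not carry over. Pictures are saved under pics/ and viewed, at most 10 in all, crops included, and the job is handed in when it is done.

Besides the shell and the picture viewer there is one more tool, called after "Request:" by a JSON object that holds its "name" and its "arguments". apply_moves: Moves the arm, as the interface text tells. Its arguments: {"type":"object","properties":{"increments":{"type":"array","items":{"type":"array","items":{"type":"number"}}},"claw":{"type":"number"}},"required":["increments"]}

```bash
mkdir -p pics; python3 - <<'E'
from rig import monitor, vision, env
import cv2,numpy as np
s=monitor.get_state();print(s['time'],s['position'],s['tcp_rot'],s['finger_gap'])
for n in ['scene','top']:
    cv2.imwrite(f'pics/{n}0.png',vision.get_image(n)[:,:,::-1]);print({k:np.round(v,3).tolist() for k,v in vision.camera_info(n).items()})
print(vision.camera_info('wrist'))
E
```

```text
0.0 [ 0.24486266 -0.57436898  0.23019014] [[ 9.19938360e-01  3.92062660e-01 -5.32311398e-04]
 [ 3.92062946e-01 -9.19936492e-01  1.86983476e-03]
 [ 2.43399712e-04 -1.92883230e-03 -9.99998110e-01]] 0.9919588907130851
{'fx': 460.933, 'fy': 460.933, 'cx': 320.348, 'cy': 248.192, 'R': [[0.469, -0.883, -0.019], [-0.431, -0.21, -0.878], [0.771, 0.419, -0.479]], 't': [-0.381, 0.285, 0.511]}
{'fx': 606.437, 'fy': 606.437, 'cx': 314.517, 'cy': 231.984, 'R': [[-0.019, -1.0, -0.0], [-0.996, 0.019, -0.085], [0.085, -0.001, -0.996]], 't': [-0.11, 0.569, 1.086]}
{'fx': 393.3228952587522, 'fy': 393.3228952587522, 'cx': 315.2802647951631, 'cy': 238.35999544937832, 'hand_eye': array([[-2.89801089e-04, -9.45821285e-01, -3.24687563e-01,
         8.30869309e-02],
       [ 9.99999806e-01, -4.53079329e-04,  4.27275499e-04,
        -8.53880881e-04],
       [-5.51235484e-04, -3.24687376e-01,  9.45821233e-01,
        -1.42785123e-01],
       [ 0.00000000e+00,  0.00000000e+00,  0.00000000e+00,
         1.00000000e+00]])}
```

View pics/top0.png

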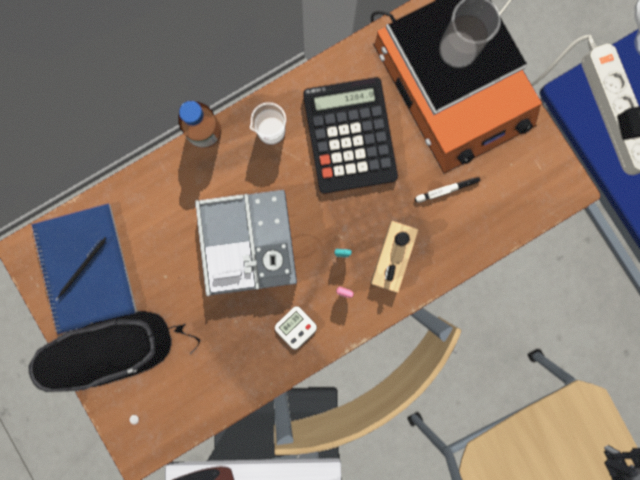

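View pics/scene0.png

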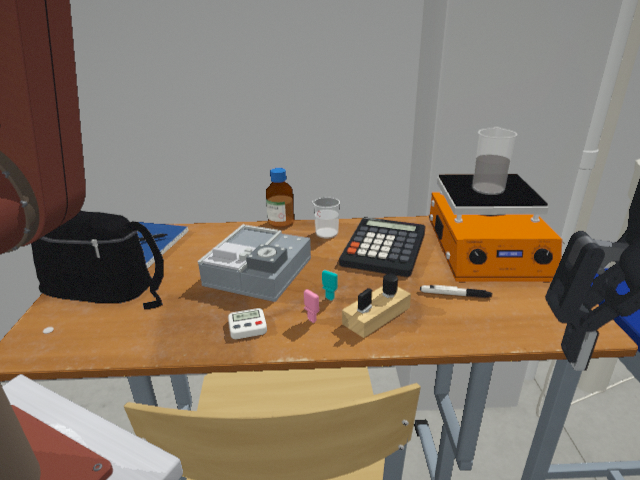

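The top view shows the stand at about (396,257), with the round key at (401,240) and a flat key at (391,272). The pink key (345,292) and the turquoise key (343,253) stand loose and are decoys. The lock head is at (273,260). I'll confirm this in an enlarged crop.

```bash
python3 - <<'E'
import cv2
a=cv2.imread('pics/top0.png')[180:330,190:430]
b=cv2.imread('pics/scene0.png')[255:335,330:420]
a=cv2.resize(a,None,fx=3.3333,fy=3.3333,interpolation=cv2.INTER_CUBIC)
cv2.imwrite('pics/c1.png',a)
E
```

```text
(no output)
```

View pics/c1.png

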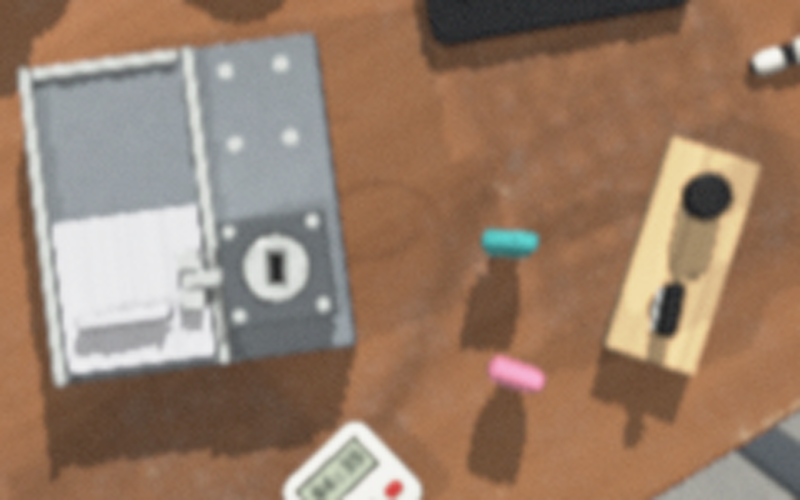

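The crop shows three candidates for the flat key. The black one at crop (671,309) stands in the wooden stand, its head narrow and rectangular from above, so it fits. The turquoise (510,243) and pink (516,373) ones are excluded by colour. The round key is at (707,196), the keyway at (277,267), and the cover is at its lower end, shut.

```bash
cat > h.py <<'E'
import numpy as np, cv2
from rig import monitor, vision, env
def ray_top(u,v,z,n='top'):
    c=vision.camera_info(n); R=np.array(c['R']);t=np.array(c['t'])
    d=R.T@np.array([(u-c['cx'])/c['fx'],(v-c['cy'])/c['fy'],1]);o=-R.T@t
    return (o+d*(z-o[2])/d[2])
def ray_wrist(u,v,z,p,Rt):
    c=vision.camera_info('wrist');H=np.array(c['hand_eye'])
    d=Rt@H[:3,:3]@np.array([(u-c['cx'])/c['fx'],(v-c['cy'])/c['fy'],1]);o=p+Rt@H[:3,3]
    return (o+d*(z-o[2])/d[2])
E
python3 - <<'E'
from h import *
f=lambda u,v,z:ray_top(190+u/3.3333,180+v/3.3333,z)
for n,u,v,z in [('key',673,308,.065),('k1',678,284,.065),('k2',667,336,.065),('round',708,195,.065),('plug',277,267,.076),('kw1',275,248,.076),('kw2',279,287,.076),('boxTR',315,33,.05),('boxBR',354,345,.05),('boxTL',20,70,.05),('ridgeL',78,322,.072),('ridgeR',172,308,.072),('beaker',255,-190,.08),('stTL',677,136,.03),('stTR',759,163,.03),('stBL',607,347,.03),('stBR',693,374,.03),('pink',516,372,.05),('turq',510,243,.05),('timer',352,470,.016)]:
    print(n,np.round(f(u,v,z)*1000))
print(env.grasp_offset)
E
```

```text
key [ 490. -254.   65.]
k1 [ 503. -257.   65.]
k2 [ 475. -251.   65.]
round [ 549. -275.   65.]
plug [515. -47.  76.]
kw1 [525. -46.  76.]
kw2 [505. -48.  76.]
boxTR [642. -68.  50.]
boxBR [474. -86.  50.]
boxTL [625.  91.  50.]
ridgeL [488.  57.  72.]
ridgeR [495.   8.  72.]
beaker [757. -39.  80.]
stTL [ 584. -264.   30.]
stTR [ 569. -308.   30.]
stBL [ 470. -223.   30.]
stBR [ 455. -269.   30.]
pink [ 458. -172.   50.]
turq [ 527. -170.   50.]
timer [406. -83.  16.]
-0.0187
```

Request:
{"name": "apply_moves", "arguments": {"increments": [[29.2, -16.5, 4.6, 0], [29.2, -16.5, 4.6, 0], [29.2, -16.5, 4.6, 0], [29.2, -16.5, 4.6, 0], [29.2, -16.5, 4.6, 0], [29.2, -16.5, 4.6, 0], [29.2, -16.5, 4.6, 0], [29.2, -16.5, 4.6, 0], [29.2, -16.5, 4.6, 0], [29.2, -16.5, 4.6, 0], [29.2, -16.5, 4.6, 0], [29.2, -16.5, 4.6, 0]], "claw": -0.1}}

```text
time: 1.1
position: [0.4902, -0.2538, 0.1755]
tcp_rot: [[0.92, 0.392, -0.0], [0.392, -0.92, 0.0], [-0.0, -0.0, -1.0]]
ft_force: [0.2, 0.0, 1.0]
finger_gap: 0.546
finger_force: 0.0
```

Request:
{"name": "apply_moves", "arguments": {"increments": [[0, 0, 0, -7], [0, 0, 0, -7], [0, 0, 0, -7], [0, 0, 0, -7], [0, 0, 0, -7], [0, 0, 0, -7], [0, 0, 0, -7], [0, 0, 0, -7], [0, 0, 0, -7], [0, 0, 0, -7], [0, 0, 0, -7], [0, 0, 0, -7]]}}

```text
time: 2.1
position: [0.4894, -0.2553, 0.1756]
tcp_rot: [[-0.299, 0.954, -0.001], [0.954, 0.299, 0.001], [0.001, -0.001, -1.0]]
ft_force: [-0.4, 0.2, 0.4]
finger_gap: 0.551
finger_force: 0.0
```

Request:
{"name": "apply_moves", "arguments": {"increments": [[0, 0, 0, -7], [0, 0, 0, -7], [0, 0, 0, -7], [0, 0, 0, -7], [0, 0, 0, -7], [0, 0, 0, -7], [0, 0, 0, -7], [0, 0, 0, -7], [0, 0, 0, -5], [0, 0, 0, 0], [0, 0, 0, 0]]}}

```text
time: 3.02
position: [0.4895, -0.2553, 0.1757]
tcp_rot: [[-0.978, 0.209, -0.001], [0.209, 0.978, 0.0], [0.001, 0.0, -1.0]]
ft_force: [-0.9, -0.1, -0.8]
finger_gap: 0.552
finger_force: 0.0
```

```bash
cat >> h.py <<'E'
def snap(name):
    s=monitor.get_state();p=np.array(s['position']);R=np.array(s['tcp_rot'])
    im=vision.get_image('wrist')[:,:,::-1].copy();cv2.imwrite(f'pics/{name}.png',im);np.savez(f'pics/{name}.npz',p=p,R=R)
    print(s['time'],np.round(p*1000,1),'yaw',np.degrees(np.arctan2(R[1,0],R[0,0])).round(1),np.round(s['ft_force'],1),s['finger_gap'],np.round(s['q'],2))
    return im
E
python3 -c "
from h import *
snap('w1')"
```

```text
3.0167 [ 489.5 -255.3  175.7] yaw 167.9 [-0.9 -0.1 -0.8] 0.5524938246333514 [-0.62  0.09  1.78  0.    1.27 -1.98]
```

View pics/w1.png

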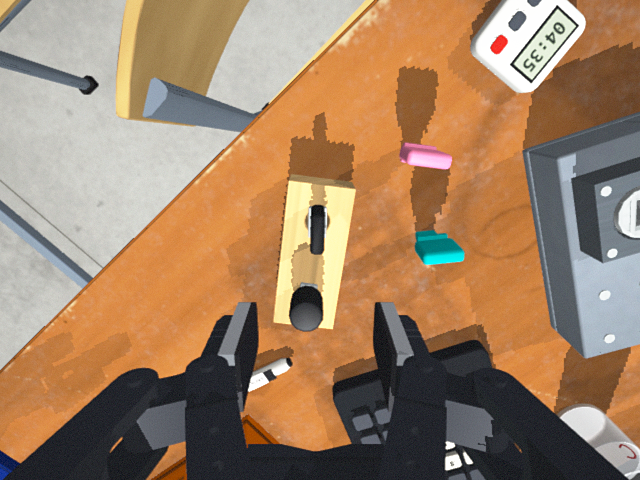

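The wrist view shows the stand, with the flat key at about (318,229) and the round key at (306,307). I'll enlarge the flat key.

```bash
python3 - <<'E'
import cv2
a=cv2.imread('pics/w1.png')[170:270,270:370]
cv2.imwrite('pics/c2.png',cv2.resize(a,None,fx=6,fy=6,interpolation=cv2.INTER_CUBIC))
E
```

```text
(no output)
```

View pics/c2.png

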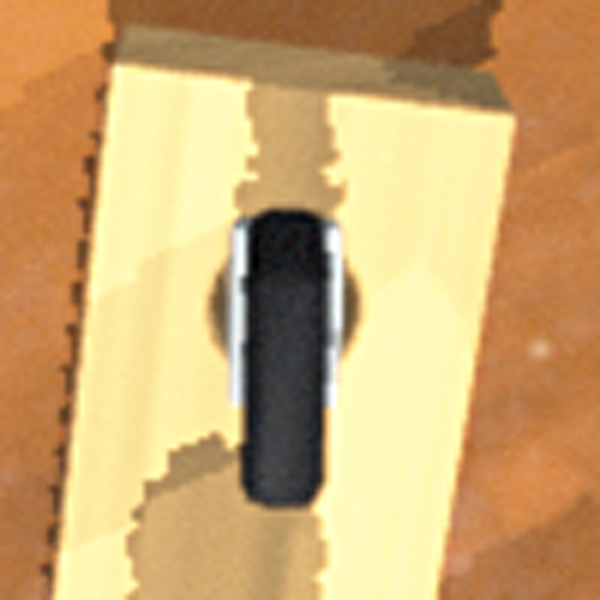

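The enlarged crop shows the black square head (crop x 247–325, top face y ~275–507) over its steel shoulder. It is aligned with the tool to within about 1°.

```bash
python3 - <<'E'
from h import *
d=np.load('pics/w1.npz');p,R=d['p'],d['R']
f=lambda u,v,z:ray_wrist(270+u/6,170+v/6,z,p,R)
for n,u,v,z in [('t1',287,275,.065),('t2',283,505,.065),('mid',285,390,.065),('sh1',286,222,.035),('sh2',285,405,.035),('shm',285.5,314,.035)]:
    w=f(u,v,z);print(n,np.round(w*1000,1),'tool',np.round(R.T@(w-p)*1000,1))
print('plug',np.round(ray_wrist(634,215,.076,p,R)*1000,1))
E
```

```text
t1 [ 476.6 -250.5   65. ] tool [ 13.6   1.9 110.7]
t2 [ 503.3 -256.7   65. ] tool [-13.9   1.5 110.7]
mid [ 489.7 -253.6   65. ] tool [1.000e-01 1.700e+00 1.107e+02]
sh1 [ 478.2 -250.8   35. ] tool [ 11.9   1.9 140.7]
sh2 [ 501.5 -255.9   35. ] tool [-12.    1.9 140.7]
shm [ 489.7 -253.3   35. ] tool [1.000e-01 1.900e+00 1.407e+02]
plug [515.3 -52.4  76. ]
```

Request:
{"name": "apply_moves", "arguments": {"increments": [[0, 1.8, 20, 0], [0, 0, 20, 0], [0, 0, 20, 0], [0, 0, 20, 0], [0, 0, 20, 0], [0, 0, 20, 0], [0, 0, 12, 0], [0, 0, 6.7, 0], [0, 0, 0, 0], [0, 0, 0, 0]]}}

```text
time: 3.9
position: [0.4904, -0.2539, 0.0378]
tcp_rot: [[-0.978, 0.207, 0.0], [0.207, 0.978, -0.0], [-0.0, -0.0, -1.0]]
ft_force: [-0.9, -0.2, 0.9]
finger_gap: 0.551
finger_force: 0.0
```

Request:
{"name": "apply_moves", "arguments": {"increments": [[0, 0, 0, 0], [0, 0, 0, 0], [0, 0, 0, 0], [0, 0, 0, 0], [0, 0, 0, 0], [0, 0, 0, 0], [0, 0, 0, 0], [0, 0, 0, 0]], "claw": 1}}

```text
time: 4.57
position: [0.4909, -0.2542, 0.0386]
tcp_rot: [[-0.978, 0.207, 0.002], [0.207, 0.978, -0.001], [-0.002, -0.001, -1.0]]
ft_force: [-0.6, 0.2, 5.6]
finger_gap: 0.105
finger_force: 59.2
```

Request:
{"name": "apply_moves", "arguments": {"increments": [[0, 0, -8, 0], [0, 0, -15, 0], [0, 0, -25, 0], [0, 0, -25, 0], [0, 0, -25, 0], [0, 0, -20, 0], [0, 0, -13, 0], [0, 0, 0, 0]]}}

```text
time: 5.23
position: [0.4918, -0.2549, 0.1721]
tcp_rot: [[-0.978, 0.207, 0.005], [0.207, 0.978, -0.003], [-0.005, -0.002, -1.0]]
ft_force: [1.5, -0.4, -0.1]
finger_gap: 0.106
finger_force: 59.1
```

Request:
{"name": "apply_moves", "arguments": {"increments": [[1.9, 20.4, 0, 0], [1.9, 20.4, 0, 0], [1.9, 20.4, 0, 0], [1.9, 20.4, 0, 0], [1.9, 20.4, 0, 0], [1.9, 20.4, 0, 0], [1.9, 20.4, 0, 0], [1.9, 20.4, 0, 0], [1.9, 20.4, 0, 0], [1.9, 20.4, 0, 0]]}}

```text
time: 6.07
position: [0.5126, -0.0489, 0.1666]
tcp_rot: [[-0.978, 0.207, -0.003], [0.207, 0.978, 0.001], [0.003, 0.0, -1.0]]
ft_force: [0.4, 0.1, 0.2]
finger_gap: 0.101
finger_force: 59.1
```

Request:
{"name": "apply_moves", "arguments": {"increments": [[0, 0, 0, -6], [0, 0, 0, -6], [0, 0, 0, -6], [0, 0, 0, 0], [0, 0, 0, 0], [0, 0, 0, 0]]}}

```text
time: 6.57
position: [0.5131, -0.0501, 0.1675]
tcp_rot: [[-0.995, -0.103, -0.002], [-0.103, 0.995, 0.0], [0.001, 0.001, -1.0]]
ft_force: [0.6, -0.2, -0.8]
finger_gap: 0.106
finger_force: 59.1
```

```bash
python3 -c "
from h import *
im=snap('w2')"
```

```text
6.5667 [513.1 -50.1 167.5] yaw -174.1 [ 0.6 -0.2 -0.8] 0.10620691351945825 [-0.25  0.02  1.87  0.    1.25 -1.92]
```

View pics/w2.png

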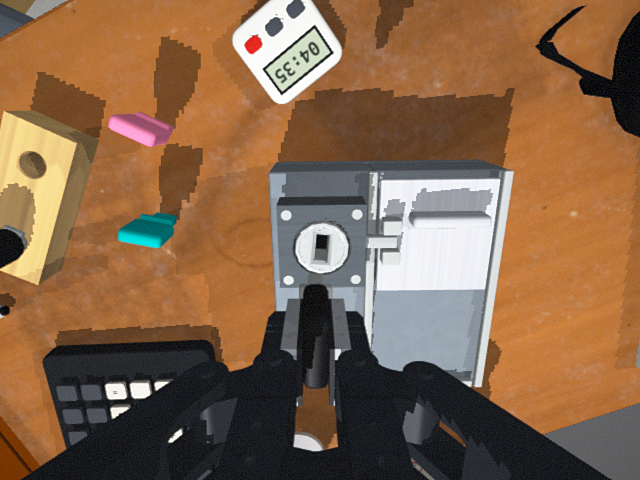

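The plug is visible at (322,247), with the held key at (316,290–390). I'll enlarge both.

```bash
python3 - <<'E'
import cv2
a=cv2.imread('pics/w2.png')[205:405,260:400]
a1=cv2.resize(a[:85,20:110],None,fx=6,fy=6,interpolation=cv2.INTER_CUBIC)
a2=cv2.resize(a[75:,:],None,fx=4.08,fy=4.08,interpolation=cv2.INTER_CUBIC)[:510,200:420]
import numpy as np
cv2.imwrite('pics/c3.png',np.hstack([a1,a2]));print(a1.shape,a2.shape)
E
```

```text
(510, 540, 3) (510, 220, 3)
```

View pics/c3.png

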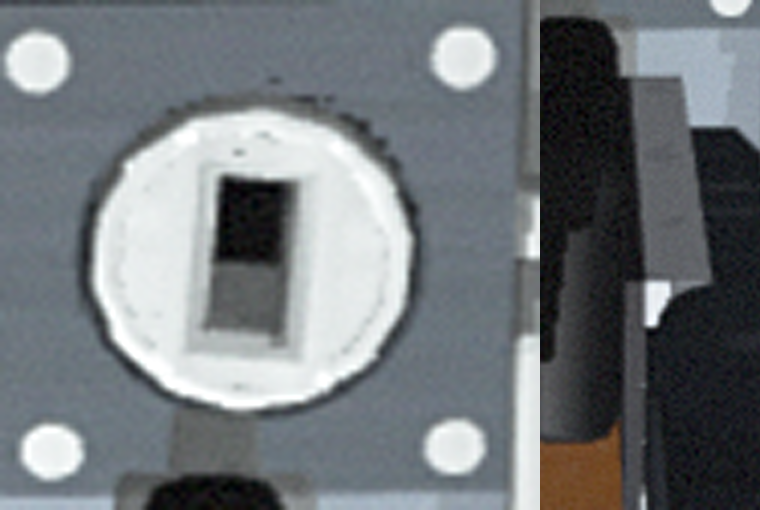

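```bash
python3 - <<'E'
from h import *
d=np.load('pics/w2.npz');p,R=d['p'],d['R']
w=ray_wrist(280+251/6,205+260/6,.076,p,R);print('plug',np.round(w*1000,1),'tool',np.round(R.T@(w-p)*1000,1))
a=ray_wrist(280+256/6,205+167/6,.076,p,R);b=ray_wrist(280+242.5/6,205+353/6,.076,p,R);v=R.T@(a-b);print('slot ang in tool',np.degrees(np.arctan2(v[1],v[0])),np.linalg.norm(v)*1000)
c=vision.camera_info('wrist');H=np.linalg.inv(c['hand_eye'])
def pr(x,y,z):
    q=H@[x,y,z,1];return np.round([ (q[0]/q[2]*c['fx']+c['cx']-280)*6,(q[1]/q[2]*c['fy']+c['cy']-205)*6],0)
for ex in (0,.0013):
  for n,q in [('shL',(.012+ex,-.007,.0086)),('shR',(.012+ex,.007,.0086)),('tipL',(.006+ex,-.00225,.031)),('tipR',(.006+ex,.00225,.031)),('bladeL',(.008+ex,-.0035,.028)),('bladeR',(.008+ex,.0035,.028)),('headtopfront',(.015+ex,0,-.0264)),('headtopback',(-.015+ex,0,-.0264))]: print(n,pr(*q))
E
```

```text
plug [515.  -45.2  76. ] tool [-2.6  4.6 91.5]
slot ang in tool 3.6180928550840052 21.036633921515136
shL [105. 476.]
shR [303. 476.]
tipL [177. 422.]
tipR [233. 422.]
bladeL [161. 415.]
bladeR [249. 415.]
headtopfront [202. 698.]
headtopback [ 203. 1134.]
shL [105. 459.]
shR [303. 459.]
tipL [177. 407.]
tipR [233. 407.]
bladeL [161. 400.]
bladeR [250. 400.]
headtopfront [202. 678.]
headtopback [ 203. 1117.]
```

The plug is at (515, -45) and the slot is turned about 3.6° in the tool frame. The key sits at about (0.3, 0.75) mm in the tool frame. I'll align, descend to just above the keyway and look again.

Request:
{"name": "apply_moves", "arguments": {"increments": [[-2.9, 3.9, 0, 0], [0, 0, 0, 3.6], [0, 0, 15, 0], [0, 0, 15, 0], [0, 0, 15, 0], [0, 0, 7, 0], [0, 0, 0, 0], [0, 0, 0, 0], [0, 0, 0, 0]]}}

```text
time: 7.37
position: [0.5169, -0.0461, 0.1174]
tcp_rot: [[-0.999, -0.043, 0.001], [-0.043, 0.999, -0.0], [-0.001, -0.0, -1.0]]
ft_force: [1.3, 0.6, 0.2]
finger_gap: 0.103
finger_force: 59.1
```

```bash
python3 -c "
from h import *
im=snap('w3')
a=im[230:350,240:400]
cv2.imwrite('pics/c4.png',cv2.resize(a,None,fx=5,fy=5,interpolation=cv2.INTER_CUBIC))"
```

```text
7.3667 [516.9 -46.1 117.4] yaw -177.5 [1.3 0.6 0.2] 0.10296991490389606 [-0.24  0.08  1.91  0.    1.15 -1.85]
```

View pics/c4.png

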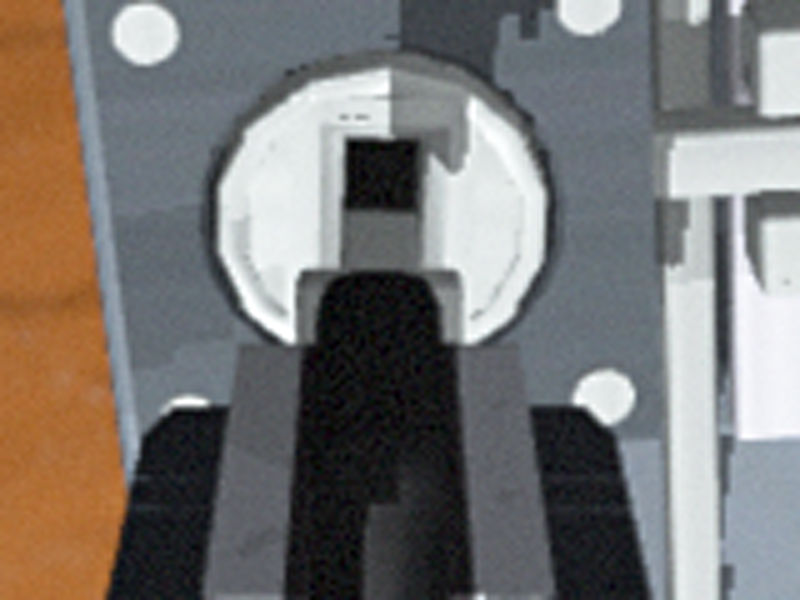

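```bash
python3 - <<'E'
from h import *
d=np.load('pics/w3.npz');p,R=d['p'],d['R']
w=ray_wrist(240+382/5,230+224/5,.076,p,R);print('plug',np.round(w*1000,1),'tool',np.round(R.T@(w-p)*1000,1))
for v in (127,140):
  w=ray_wrist(240+382/5,230+v/5,.076,p,R);print(v,np.round(R.T@(w-p)*1000,1))
c=vision.camera_info('wrist');H=np.linalg.inv(c['hand_eye'])
def pr(x,y,z):
    q=H@[x,y,z,1];return np.round([ (q[0]/q[2]*c['fx']+c['cx']-240)*5,(q[1]/q[2]*c['fy']+c['cy']-230)*5],0)
for ex in (0,.001):
  for n,q in [('shL',(.012+ex,-.007,.0086)),('shR',(.012+ex,.007,.0086)),('tip',(.006+ex,0,.031)),('blade',(.008+ex,0,.028))]: print(n,pr(*q))
E
```

```text
plug [515.2 -45.2  76. ] tool [ 1.7  1.  41.4]
127 [12.3  1.  41.3]
140 [10.9  1.  41.3]
shL [288. 272.]
shR [453. 272.]
tip [372. 227.]
blade [371. 221.]
shL [288. 261.]
shR [453. 261.]
tip [372. 218.]
blade [371. 211.]
```

Request:
{"name": "apply_moves", "arguments": {"increments": [[1.1, 0.2, 0, 0], [0, 0, 3, 0], [0, 0, 3, 0], [0, 0, 3, 0], [0, 0, 3, 0], [0, 0, 3, 0], [0, 0, 2, 0], [0, 0, 0, 0]]}}

```text
time: 8.08
position: [0.5152, -0.0459, 0.099]
tcp_rot: [[-0.999, -0.043, 0.0], [-0.043, 0.999, 0.0], [-0.0, 0.0, -1.0]]
ft_force: [2.5, -0.1, -1.7]
finger_gap: 0.103
finger_force: 59.1
```

Request:
{"name": "apply_moves", "arguments": {"increments": [[0, 0, 2.5, 0], [0, 0, 2.5, 0], [0, 0, 2.5, 0], [0, 0, 2.5, 0], [0, 0, 2, 0], [0, 0, 1.5, 0], [0, 0, 0, 0], [0, 0, 0, 0]]}}

```text
time: 8.75
position: [0.5152, -0.0459, 0.0857]
tcp_rot: [[-0.999, -0.043, 0.0], [-0.043, 0.999, -0.0], [-0.0, -0.0, -1.0]]
ft_force: [3.8, 0.3, -2.5]
finger_gap: 0.105
finger_force: 58.9
```

Request:
{"name": "apply_moves", "arguments": {"increments": [[0, 0, 0.7, 0], [0, 0, 0.7, 0], [0, 0, 0.7, 0], [0, 0, 0, 0], [0, 0, 0, 0]]}}

```text
time: 9.17
position: [0.5154, -0.0459, 0.0847]
tcp_rot: [[-0.999, -0.043, 0.001], [-0.043, 0.999, -0.0], [-0.001, -0.0, -1.0]]
ft_force: [0.3, 0.1, 5.9]
finger_gap: 0.104
finger_force: 60.2
```

Request:
{"name": "apply_moves", "arguments": {"increments": [[0, 0, 0, 4], [0, 0, 0, 5], [0, 0, 0, 5], [0, 0, 0, 5], [0, 0, 0, 5], [0, 0, 0, 5], [0, 0, 0, 5], [0, 0, 0, 5], [0, 0, 0, 5], [0, 0, 0, 0]]}}

```text
time: 10.0
position: [0.5156, -0.0457, 0.0846]
tcp_rot: [[-0.747, 0.665, 0.001], [0.665, 0.747, 0.0], [-0.001, 0.001, -1.0]]
ft_force: [0.8, 1.5, 5.0]
finger_gap: 0.101
finger_force: 60.0
```

```bash
python3 -c "
from h import *
s=monitor.get_state();print(s['wrist_torque'],s['ft_force'],s['position'])"
```

```text
[ 0.20294907 -0.27665847 -0.00227326] [0.83507367 1.50607379 5.01658271] [ 0.51557787 -0.04574394  0.08463406]
```

Request:
{"name": "apply_moves", "arguments": {"increments": [[0, 0, 0, 5], [0, 0, 0, 5], [0, 0, 0, 5], [0, 0, 0, 5], [0, 0, 0, 5], [0, 0, 0, 4], [0, 0, 0, 3], [0, 0, 0, 0], [0, 0, 0, 0]]}}

```text
time: 10.75
position: [0.5156, -0.0457, 0.0846]
tcp_rot: [[-0.286, 0.958, 0.001], [0.958, 0.286, 0.0], [-0.0, 0.001, -1.0]]
ft_force: [2.2, 2.2, 5.5]
finger_gap: 0.105
finger_force: 60.0
```

```bash
python3 -c "
from h import *
s=monitor.get_state();R=s['tcp_rot'];print(s['wrist_torque'],s['ft_force'],s['position'],np.degrees(np.arctan2(R[1][0],R[0][0])))"
```

```text
[ 0.27678882 -0.35259737 -0.05079306] [2.24555409 2.21217481 5.47271621] [ 0.51564756 -0.04569155  0.08462505] 106.63660941185705
```

Request:
{"name": "apply_moves", "arguments": {"increments": [[0, 0, 0, 2], [0, 0, 0, 2], [0, 0, 0, 0], [0, 0, 0, 0]]}}

```text
time: 11.08
position: [0.5157, -0.0457, 0.0847]
tcp_rot: [[-0.219, 0.976, 0.001], [0.976, 0.219, -0.0], [-0.0, 0.001, -1.0]]
ft_force: [2.0, 2.3, 5.3]
finger_gap: 0.105
finger_force: 60.0
```

```bash
python3 -c "
from h import *
s=monitor.get_state();R=s['tcp_rot'];print(s['wrist_torque'],s['ft_force'],s['position'],np.degrees(np.arctan2(R[1][0],R[0][0])))"
```

```text
[ 0.19857154 -0.35234124  0.21959122] [1.97469936 2.29530742 5.25812898] [ 0.51572067 -0.04573639  0.08466255] 102.67594824911055
```

Request:
{"name": "apply_moves", "arguments": {"increments": [[0, 0, 0, 1.5], [0, 0, 0, 1.5], [0, 0, 0, 0], [0, 0, 0, 0]]}}

```text
time: 11.42
position: [0.5157, -0.0458, 0.0847]
tcp_rot: [[-0.169, 0.986, 0.001], [0.986, 0.169, -0.0], [-0.001, 0.001, -1.0]]
ft_force: [1.2, 0.9, 5.4]
finger_gap: 0.105
finger_force: 60.4
```

```bash
python3 -c "
from h import *
s=monitor.get_state();R=s['tcp_rot'];print(s['wrist_torque'],s['ft_force'],s['position'],np.degrees(np.arctan2(R[1][0],R[0][0])))"
```

```text
[ 0.28316607 -0.37544398  0.5745156 ] [1.23360172 0.94059629 5.39773629] [ 0.51572176 -0.04579916  0.08465128] 99.72457243383673
```

The torque rises to 0.57 N m with a further turn, so the plug is at its stop. I'll unload the twist, release and lift clear.

Request:
{"name": "apply_moves", "arguments": {"increments": [[0, 0, -0.6, -2], [0, 0, 0, -2], [0, 0, 0, 0]]}}

```text
time: 11.67
position: [0.5156, -0.0458, 0.0847]
tcp_rot: [[-0.237, 0.972, 0.001], [0.972, 0.237, -0.0], [-0.0, 0.001, -1.0]]
ft_force: [4.4, 1.5, 1.0]
finger_gap: 0.104
finger_force: 59.5
```

Request:
{"name": "apply_moves", "arguments": {"increments": [[0, 0, 0, 0], [0, 0, 0, 0], [0, 0, 0, 0], [0, 0, 0, 0], [0, 0, 0, 0]], "claw": 0.3}}

```text
time: 12.08
position: [0.5145, -0.0458, 0.084]
tcp_rot: [[-0.233, 0.972, -0.001], [0.972, 0.233, 0.0], [0.0, -0.001, -1.0]]
ft_force: [0.6, -0.4, -0.5]
finger_gap: 0.354
finger_force: 0.0
```

Request:
{"name": "apply_moves", "arguments": {"increments": [[0, 0, -4, 0], [0, 0, -8, 0], [0, 0, -12, 0], [0, 0, -15, 0], [0, 0, -15, 0], [0, 0, -15, 0], [0, 0, -10, 0], [0, 0, 0, 0], [0, 0, 0, 0]]}}

```text
time: 12.83
position: [0.5156, -0.046, 0.1645]
tcp_rot: [[-0.233, 0.972, 0.002], [0.972, 0.233, -0.0], [-0.001, 0.002, -1.0]]
ft_force: [-0.2, -0.1, 0.0]
finger_gap: 0.349
finger_force: 0.0
```

```bash
python3 -c "
from h import *
im=snap('w4')
d=np.load('pics/w2.npz')
for u,v in [(414,213),(489,211),(452,212)]: print(np.round(ray_wrist(u,v,.072,d['p'],d['R'])*1000,1))
cv2.imwrite('pics/t2.png',vision.get_image('top')[:,:,::-1])
"
```

```text
12.8333 [515.6 -46.  164.5] yaw 103.5 [-0.2 -0.1  0. ] 0.3487014402437318 [-0.24  0.02  1.87  0.    1.24 -0.48]
[487.5   8.7  72. ]
[481.4  55.2  72. ]
[484.4  32.3  72. ]
```

View pics/w4.png

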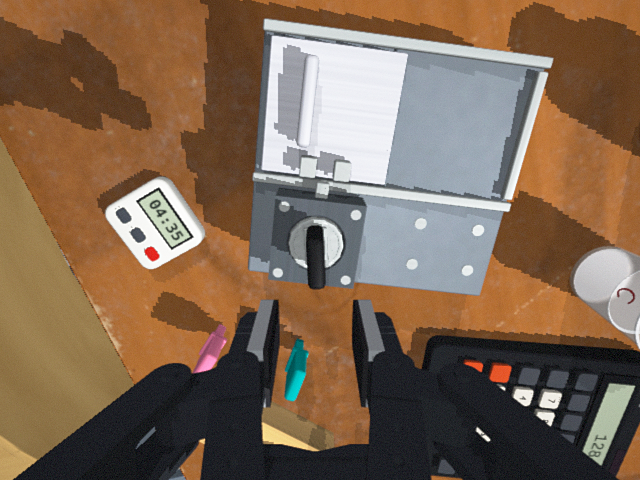

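The key stands in the turned plug at (316,250), seated, and the bolt is withdrawn at (322,188). The ridge top runs from (312,57) to (304,145), with its -x side to the left.

```bash
python3 - <<'E'
from h import *
d=np.load('pics/w4.npz');p,R=d['p'],d['R']
for u,v in [(312,57),(304,145),(308,101)]: print(np.round(ray_wrist(u,v,.072,p,R)*1000,1))
b=np.radians(5.9);ex=np.array([np.cos(b),np.sin(b),0]);ey=np.array([-ex[1],ex[0],0])
r=ray_wrist(308,101,.072,p,R)
pl=np.array([.515,-.0452,.072]);print('ridge in box rel plug',(r-pl)@ex,(r-pl)@ey)
tgt=r-ex*.038;print('start',tgt, 'tool',R.T@(tgt-p)*1000)
print('ex in tool',R.T@ex)
E
```

```text
[488.1  58.7  72. ]
[494.4  11.9  72. ]
[491.1  36.1  72. ]
ridge in box rel plug -0.01537770870746939 0.0832905629390357
start [0.45334339 0.03216253 0.072     ] tool [ 90.59361606 -42.52684729  92.31142395]
ex in tool [-0.13190181  0.99126068  0.00204386]
```

Request:
{"name": "apply_moves", "arguments": {"increments": [[14, -7, 0, 0], [20, -10, 0, 0], [20, -10, 0, 0], [20, -10, 0, 0], [12, -6, 0, 0], [0, 0, 0, 4], [0, 0, 0, 3.6], [0, 0, 0, 0], [0, 0, 0, 0], [0, 0, 0, 0]], "claw": 1}}

```text
time: 13.77
position: [0.4531, 0.0276, 0.1631]
tcp_rot: [[-0.104, 0.995, -0.001], [0.995, 0.104, 0.0], [0.0, -0.001, -1.0]]
ft_force: [0.6, -0.1, 0.0]
finger_gap: -0.0
finger_force: 0.0
```

Request:
{"name": "apply_moves", "arguments": {"increments": [[0, 0, 15, 0], [0, 0, 20, 0], [0, 0, 20, 0], [0, 0, 20, 0], [0, 0, 15, 0], [0, 0, 8, 0], [0, 0, 2, 0], [0, 0, 0, 0], [0, 0, 0, 0]]}}

```text
time: 14.52
position: [0.4539, 0.0276, 0.0642]
tcp_rot: [[-0.103, 0.995, 0.001], [0.995, 0.103, -0.0], [-0.0, 0.001, -1.0]]
ft_force: [-0.2, -0.3, -0.8]
finger_gap: 0.004
finger_force: 0.0
```

Request:
{"name": "apply_moves", "arguments": {"increments": [[0, 6, 0, 0], [0, 6, 0, 0], [0, 6, 0, 0], [0, 6, 0, 0], [0, 6, 0, 0], [0, 6, 0, 0], [0, 6, 0, 0], [0, 6, 0, 0]]}}

```text
time: 15.18
position: [0.5015, 0.0328, 0.0634]
tcp_rot: [[-0.103, 0.995, -0.0], [0.995, 0.103, 0.0], [0.0, -0.0, -1.0]]
ft_force: [-1.6, 0.5, 3.4]
finger_gap: 0.001
finger_force: 1.4
```

Request:
{"name": "apply_moves", "arguments": {"increments": [[0, 6, 0, 0], [0, 6, 0, 0], [0, 6, 0, 0], [0, 6, 0, 0], [0, 6, 0, 0], [0, 6, 0, 0], [0, 0, 0, 0]]}}

```text
time: 15.77
position: [0.538, 0.0363, 0.0635]
tcp_rot: [[-0.102, 0.995, 0.001], [0.995, 0.102, -0.0], [-0.0, 0.001, -1.0]]
ft_force: [-0.0, -0.9, -0.2]
finger_gap: 0.001
finger_force: 0.0
```

Request:
{"name": "apply_moves", "arguments": {"increments": [[0, 3, 0, 0], [0, 3, 0, 0], [0, 3, 0, 0], [0, 2, 0, 0], [0, 0, 0, 0]]}}

```text
time: 16.18
position: [0.5472, 0.0374, 0.0631]
tcp_rot: [[-0.102, 0.995, -0.002], [0.995, 0.102, -0.0], [0.0, -0.002, -1.0]]
ft_force: [-3.5, -0.2, 1.4]
finger_gap: -0.003
finger_force: 1.9
```

Request:
{"name": "apply_moves", "arguments": {"increments": [[0, 2, 0, 0], [0, 2, 0, 0], [0, 2, 0, 0], [0, 0, 0, 0], [0, 0, 0, 0]]}}

```text
time: 16.6
position: [0.5481, 0.0376, 0.0628]
tcp_rot: [[-0.103, 0.995, -0.013], [0.995, 0.103, -0.001], [0.0, -0.013, -1.0]]
ft_force: [-23.2, -4.3, 18.6]
finger_gap: -0.004
finger_force: 14.3
```

The arm is pressing on the end stop with 23 N. I'll back off, lift and look from the top camera.

Request:
{"name": "apply_moves", "arguments": {"increments": [[0, -6, 0, 0], [0, -8, 0, 0], [0, -5, -10, 0], [0, 0, -20, 0], [0, 0, -30, 0], [0, 0, -30, 0], [0, 0, -30, 0], [0, 0, 0, 0]]}}

```text
time: 17.27
position: [0.5391, 0.0359, 0.1908]
tcp_rot: [[-0.103, 0.995, 0.013], [0.995, 0.103, -0.001], [-0.002, 0.013, -1.0]]
ft_force: [0.5, 1.0, 0.6]
finger_gap: 0.002
finger_force: 0.0
```

Request:
{"name": "apply_moves", "arguments": {"increments": [[15, -20, 0, 0], [15, -20, 0, 0], [15, -20, 0, 0], [15, -20, 0, 0], [15, -20, 0, 0], [0, 0, 0, 0], [0, 0, 0, 0]]}}

```text
time: 17.85
position: [0.4273, 0.101, 0.1834]
tcp_rot: [[-0.104, 0.995, 0.002], [0.995, 0.104, 0.0], [-0.0, 0.002, -1.0]]
ft_force: [1.1, -0.7, 1.3]
finger_gap: -0.0
finger_force: 0.0
```

```bash
python3 -c "
from h import *
im=snap('w5')
t=vision.get_image('top')[:,:,::-1][180:330,190:430]
w=cv2.resize(im,(400,300))
cv2.imwrite('pics/c5.png',np.vstack([np.hstack([w,cv2.resize(t[:,:200],(400,300),interpolation=cv2.INTER_CUBIC)])]))"
```

```text
17.85 [427.3 101.  183.4] yaw 96.0 [ 1.1 -0.7  1.3] -0.00011235210871888594 [ 0.05 -0.2   2.04 -0.    1.3  -0.05]
```

View pics/c5.png

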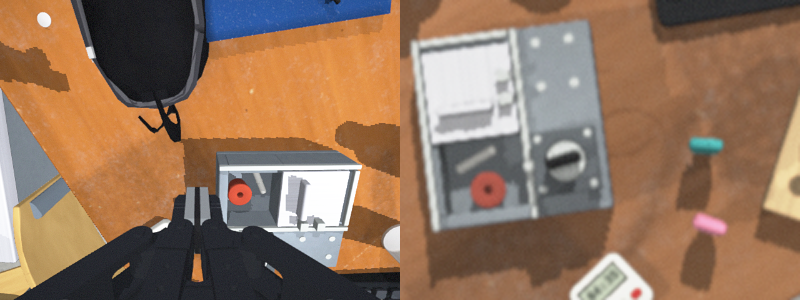

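The cover stands fully open against its end stop. The key is upright in the turned plug (right pane, (564,160)), and the robot is clear of everything.

```bash
python3 -c "
from rig import hand_in
print(hand_in())"
```

```text
the job is handed in; nothing more can be done
None
```

I've handed the job in at about 18 s of the 51 s: the flat key is home in the lock and turned to its stop, the cover is open against its end stop, and I saw nothing else disturbed. The hand-in returned no verdict.

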